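Deal the top ointment tile onto the squaring board

TASK

Slide the top ointment tile sideways off the stack, without lifting it, onto the grey board beside it, and square it gently into the board's corner so that it lies flat, snug against both the end fence and the long side rail. Leave the rest of the stack where it is, push only lightly so that the lightly clamped fence does not shift, and do not disturb the bottle, jar and dish.

Things in the scene. Friction and masses are not known exactly. Their poses are not given: they have to be found in the camera images.
- board: Fixed grey board, 150 mm (its x) by 190 mm (its y), on rubber feet; flat working surface 22 mm above the worktop. Origin: under its centre, at worktop height. +x points to the long aluminium side rail along its far edge; +y points to the tile stack, which stands on the worktop just past the board's +y edge (y = +95 mm); the end fence lies towards -y.
- rail (a point): Middle of the side rail's inner face, at surface height (x = +60 mm, y = 0 on the board). The rail is fixed and runs along the board's y, 186 mm long, 20 mm high, 12 mm thick; its inner face looks to the board's -x. Axes as the board's. Slid snug to it, the tile's centre is at x = +5 mm on the board.
- fence_track (a point): Middle of the end fence's clamping range, at surface height, fixed on the board (x = 0, y = -55 mm). The fence, a bar along x 126 mm long, 12 mm thick, 16 mm high, has its tile-side face (looks to +y) anywhere within 20 mm in y of this point; its true place is not reported: see or feel it. It is lightly clamped and slips along y under about 14 N.
- tile_top: Top tile of the stack, the one to move: plain beige stone, 110 x 110 x 8 mm, about 0.22 kg. Origin: centre of its underside; x, y along its edges, within 4 degrees of the board's at the start; z up. Its underside starts 24 mm above the worktop, 2 mm above the board's surface, its -y edge 3 to 17 mm short of the board. It starts 9 to 25 mm (in x) away from the side rail's line.
- tile_third: Tile directly under the top one, same size and make; stays where it is. Origin: centre of its underside
- tile_second: Next tile down, same size; stays. Origin: centre of its underside
- tile_bottom: Lowest of the four tiles, same size, lying on the worktop; stays. Origin: centre of its underside
- bottle: Brown bottle with black cap, 48 mm diameter, 100 mm high, on the worktop beyond the fence end of the board; bystander. Origin: centre of its underside
- jar: White ointment jar, 62 mm diameter, 58 mm high, on the worktop beyond the fence end; bystander. Origin: centre of its underside
- dish: Shallow white dish, 64 mm diameter, 15 mm high, on the worktop beyond the stack; bystander. Origin: centre of its underside

How it is judged:
By the outcome, as a careful person would: the job done as asked, in the order asked, and still so for the second after the job is handed in, with the robot touching nothing.
It also fails if it takes over 69 s, if anything falls off the work surface, if the arm or the gripper's body presses on something with over 40 N, if the wrist force passes 120 N, or if a joint passes its speed limit or range.

ROBOT

A 6-joint arm with a two-finger parallel gripper is mounted at the origin on a cart in front of the work surface, level with it; the furniture and walls round the work are solid. World frame = base frame: x ahead of the robot, y to its left, z up, the work surface at z = 0. Lengths are in m, angles in rad, forces in N, time in s.
With the tool pointing down it reaches from about 0.35 to 0.925 m from the base axis. Payload 6.4 kg.
Tool frame: the origin (TCP) lies midway between the tips of the shut fingers; the grasp point (between the pads) lies behind it (tcp_to_grasp is the y of the grasp point in the tool frame, in m); y points along the fingers, z is the direction in which the jaws open and shut, and the axes are right-handed (so a half turn about y gives the same grasp; the last joint's range is limited). The gripper opens to 85 mm and grips with 20 to 120 N. Pads are 22 mm wide; open, the fingers measure 114 mm over their backs; the gripper's body (76 mm by 85 mm) begins 54 mm behind the grasp point. The pads swing forward as they close: fully open they stand 13 mm farther back than shut.
Start: joints at [1.157, 0.245, 1.558, -0, 1.339, -0.174], TCP at [0.154, 0.631, 0.231] pointing down, gripper open.
Joint ranges: [-3.13, 3.13], [-1.02, 2.26], [0.13, 2.54], [-0.95, 4.09], [0.21, 2.88], [-2.74, 2.74]. Speed limits (rad/s): [2.57, 2.57, 3.14, 3.14, 3.14, 3.14].

INTERFACE

Orientations are given as a unit quaternion [w, x, y, z].
In Python, from cell import * gives the robot as it stands.
- The arm moves only by the tool play_rows, never from a script. Its argument "increments" is a list that holds one entry, the list of rows, each a list of 4 numbers: the shift along the tool's x, y, z in cm, then the turn about the tool's y in rad. In form: [[[tx, ty, tz, twist], ...]]. A call has 1 to 12 rows; each row shifts and turns the commanded pose from where the row before left it, along the tool's axes as they then stand; what a row does not reach is not made up. A row lasts 1/10 s, in which the tool goes at most 50 mm and 8.59 degrees, less where a joint would pass 70% of its speed; a pose out of reach is approached as far as the arm can. A call is refused whole if a number of a shift passes 5 or a number of a turn 0.15, either way. A call with a gripper value outside its range is refused whole. "fingers" is the opening, from 0 (shut) to 1 (fully open), set as the call begins (left out, the last holds). The fingers move at their own pace and stop on an object; "grip_force" is the grip in N (left out, the last holds). Time passes only in rows, so rows that do not move let the fingers close. It gives the time, the measured TCP pose, the force and the opening at its end, in the units of the state.
- get_obs(): the state, without advancing time (a new reading comes with each control period).
- snapshot(name): name is "scene" or "top"; returns a dict with "image" (420x560x3 uint8, blue, green, red), "fov_y" (degrees; the focal length in pixels is half the picture's height over the tangent of half this angle, whatever the lens; pixels are square), "cx", "cy" (the principal point, pixels), "T" (4x4, takes a point from camera to world coordinates). Camera axes: x right, y up, looking along -z (the intrinsics and any distortion apply to the point x, -y, -z); pixel columns grow to the right and rows downward; lengths in m; the calibration is good to about 2 mm. A picture is of the moment at which its call begins. There is no depth.
- job_done(): hands the job in, once; it reports no verdict.
The state is a dict: "time_s": time; "q": joint angles; "joint_velocities": joint speeds; "joint_torque": joint torques, N m; "tcp_pos": TCP position; "tool_rot": TCP orientation; "contact_force": force on the tool from outside, world axes, zero at the start; "ft_torque": the same for the moment, N m; "gripper_width": opening from 0.0 (shut) to 1.0 (fully open).
Only numpy, scipy, OpenCV 4.12 (cv2) and the standard library are available. Lean on these libraries where they do the work, as an engineer would, in place of code of your own. Each camera call takes 0.05 s, during which the arm holds its last target. There are 200 camera calls.

## Working session

There is one attempt and no reset: what is moved stays moved. The work goes in short steps, Python scripts to look and compute and a tool call to move; the robot and the scene stay as the last step left them, time stands still between calls to the robot, and variables do not carry over. Pictures are saved under pics/ and viewed, about 8 in all and at most 12, crops included, and the job is handed in when it is done.

Besides the shell and the picture viewer there is one more tool, called after "Emit:" as name(argument=value, ...), one argument or row to a line, values as JSON. play_rows: Moves the arm, as the interface text tells. Its arguments: {"type":"object","properties":{"increments":{"type":"array","items":{"type":"array","items":{"type":"array","items":{"type":"number"}}}},"fingers":{"type":"number"},"grip_force":{"type":"number"}},"required":["increments"]}

```bash
ls; mkdir -p pics; python3 - <<'E'
from cell import *
import cv2
o=get_obs(); print({k:o[k] for k in o})
for n in("scene","top"):
    s=snapshot(n); cv2.imwrite(f"pics/{n}0.png",s["image"]); print(n,s["fov_y"],s["cx"],s["cy"],s["T"],[k for k in s])
E
```

```text
pics
{'time_s': 0.0, 'q': array([ 1.15688415e+00,  2.45804733e-01,  1.55906958e+00, -4.33359740e-06,
        1.33869825e+00, -1.74091239e-01]), 'joint_velocities': array([-0.00099455,  0.00015968, -0.00214411,  0.00159279, -0.00360755,
        0.00128136]), 'joint_torque': array([-3.00057989e-03, -4.29505134e+01, -3.26126111e+01, -2.94864358e-04,
        5.41105459e-03, -9.80854992e-06]), 'tcp_pos': array([0.15414604, 0.63085943, 0.23015643]), 'tool_rot': array([-0.70135859,  0.70269939, -0.08478749,  0.08438465]), 'contact_force': array([-0.54034142, -0.11913875,  0.27825315]), 'ft_torque': array([-0.00846465, -0.08131026, -0.03223377]), 'gripper_width': 1.002467821072977}
scene 47.07118550048685 290.7720767185756 206.57649783378787 [[ 0.61808134  0.58590983 -0.52410412 -0.05840708]
 [-0.78610132  0.45685374 -0.41632845 -0.24721371]
 [-0.00449201  0.66932379  0.74295726  0.812252  ]
 [ 0.          0.          0.          1.        ]] ['image', 'fov_y', 'cx', 'cy', 'T']
top 43.338731392151026 283.51206068234626 206.2996212115989 [[ 0.01350494  0.98955196 -0.14354276  0.28439544]
 [-0.99989234  0.01418856  0.00373987  0.16996758]
 [ 0.00573747  0.1434768   0.98963705  1.36126776]
 [ 0.          0.          0.          1.        ]] ['image', 'fov_y', 'cx', 'cy', 'T']
```

View pics/scene0.png

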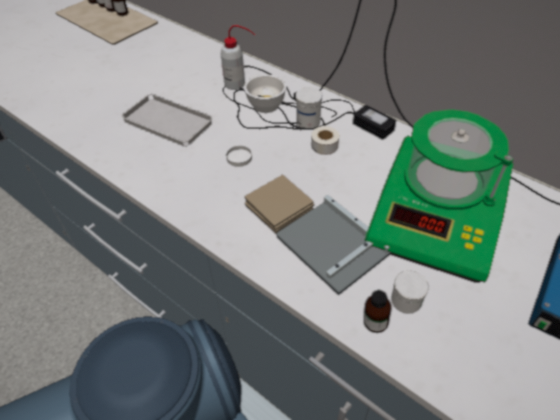

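View pics/top0.png

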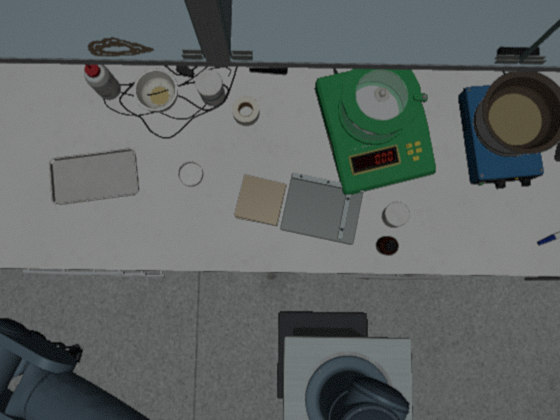

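Scene view: stack at about (278,202), board at (335,240), fence bar (355,258), rail (350,212), bottle (377,310), jar (410,290). The top view shows the tile at (260,200), the board at (320,208) and the fence at (348,212). Next I'll view enlarged crops.

```bash
cat > h.py <<'E'
from cell import *
import cv2, numpy as np
def cast(s,uv,z):
    uv=np.atleast_2d(np.array(uv,float)); f=210/np.tan(np.radians(s["fov_y"])/2); T=np.array(s["T"])
    d=np.c_[(uv[:,0]-s["cx"])/f,-(uv[:,1]-s["cy"])/f,-np.ones(len(uv))]@T[:3,:3].T
    return T[:3,3]+d*((z-T[2,3])/d[:,2])[:,None]
def proj(s,p):
    p=np.atleast_2d(np.array(p,float)); f=210/np.tan(np.radians(s["fov_y"])/2); T=np.array(s["T"])
    c=(p-T[:3,3])@T[:3,:3]
    return np.c_[s["cx"]+f*c[:,0]/-c[:,2], s["cy"]-f*c[:,1]/-c[:,2]]
E
python3 - <<'E'
from h import *
import pickle
S={n:snapshot(n) for n in("scene","top")}; pickle.dump(S,open("s0.pkl","wb"))
a=S["top"]["image"][160:260,220:420]; b=S["scene"]["image"][165:305,235:435]
a=cv2.resize(a,(800,400),interpolation=cv2.INTER_CUBIC); a=cv2.convertScaleAbs(a,alpha=1.3)
b=cv2.resize(b,(800,560),interpolation=cv2.INTER_CUBIC)
cv2.imwrite("pics/topc.png",a); cv2.imwrite("pics/scc.png",b)
h=S["top"]["image"]
hsv=cv2.cvtColor(h,cv2.COLOR_BGR2HSV)
for p in [(260,200),(310,210),(346,210),(330,182),(220,220)]: print(p,hsv[p[1],p[0]])
E
```

```text
(260, 200) [ 20  48 116]
(310, 210) [75 11 97]
(346, 210) [ 94  15 118]
(330, 182) [ 90  15 118]
(220, 220) [ 90   4 134]
```

View pics/topc.png

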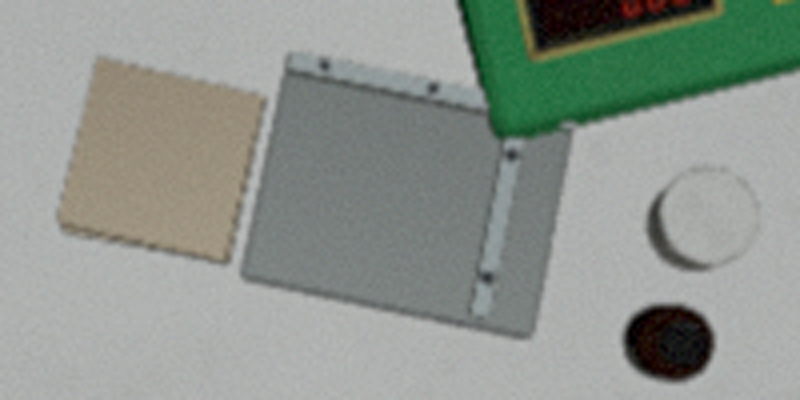

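View pics/scc.png

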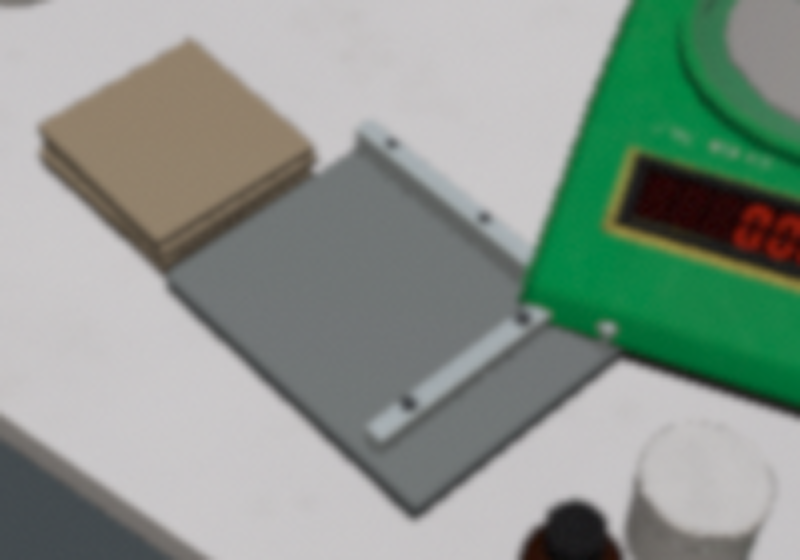

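Both crops show the tile, board, rail and fence clearly. I'll cast the corners I read off from both views.

```bash
python3 - <<'E'
from h import *
import pickle
S=pickle.load(open("s0.pkl","rb")); np.set_printoptions(precision=4,suppress=True)
t=lambda L:np.array(L)/4+[220,160]-.375
c=lambda L:np.array(L)/4+[235,165]-.375
T,C=S["top"],S["scene"]
def pr(n,z,a,b):
    A=cast(T,t(a),z)[:,:2];print(n,"top",A.round(4).tolist())
    if b: B=cast(C,c(b),z)[:,:2];print(n,"scene",B.round(4).tolist())
    else: B=A
    return A,B
A,B=pr("board -x+y,-x-y,+x-y",.022,[(243,278),(531,336),(572,128)],[(170,284),(415,516),(620,352)])
for X in(A,B):
    e=X[0]-X[1]; u=e/np.linalg.norm(e); ang=np.arctan2(-u[0],u[1]); R=np.array([[np.cos(ang),-np.sin(ang)],[np.sin(ang),np.cos(ang)]])
    print("len",np.linalg.norm(e),np.linalg.norm(X[2]-X[1]),"yaw",np.degrees(ang),"centre",(X[0]+X[2])/2, X[:2].mean(0)+R@[.075,0])
A2,B2=pr("tile -x-y,+x-y,+x+y,-x+y",.032,[(229,263),(266,97),(98,57),(60,228)],[(163,242),(315,155),(190,38),(40,130)])
for X in(A2,B2):
    e=X[2]+X[3]-X[0]-X[1]; print("tile c",X.mean(0),"yaw",np.degrees(np.arctan2(-e[0],e[1])))
pr("fence",.038,[(472,312),(503,140)],[(365,430),(518,312)])
pr("rail",.042,[(287,72),(487,110)],None)
# bystanders, tool
m=T["image"]
E
```

```text
board -x+y,-x-y,+x-y top [[0.4199, 0.1721], [0.3855, -0.011], [0.5197, -0.0381]]
board -x+y,-x-y,+x-y scene [[0.4172, 0.1676], [0.3799, -0.0129], [0.5235, -0.0403]]
len 0.18632675665342743 0.1369250484271081 yaw -10.625152136449529 centre [0.4698 0.067 ] [0.4764 0.0667]
len 0.1842905007838231 0.1462202998954419 yaw -11.668535611752564 centre [0.4704 0.0636] [0.472  0.0622]
tile -x-y,+x-y,+x+y,-x+y top [[0.4282, 0.1811], [0.5352, 0.159], [0.5597, 0.267], [0.449, 0.2884]]
tile -x-y,+x-y,+x+y,-x+y scene [[0.4307, 0.1831], [0.5299, 0.1568], [0.5593, 0.2684], [0.4512, 0.2882]]
tile c [0.493  0.2239] yaw -11.868466097931158
tile c [0.4928 0.2241] yaw -12.969189265084758
fence top [[0.3988, 0.0281], [0.5085, 0.0083]]
fence scene [[0.3958, 0.0284], [0.5019, 0.0089]]
rail top [[0.5497, 0.146], [0.527, 0.0188]]
```

```bash
cat >> h.py <<'E'
from scipy.spatial.transform import Rotation as Ro
np.set_printoptions(precision=4,suppress=True)
YAW=np.radians(-10.5); ux=np.array([np.cos(YAW),np.sin(YAW)]); uy=np.array([-np.sin(YAW),np.cos(YAW)])
def st():
    o=get_obs(); q=np.array(o["tool_rot"]); R=Ro.from_quat(np.r_[q[1:],q[0]]).as_matrix(); return o,R
def info():
    o,R=st(); p=o["tcp_pos"]; f=o["contact_force"]
    print("t",o["time_s"],"tcp",p,"bx,by",p[:2]@ux,p[:2]@uy,"F",f,"Fb",f[:2]@ux,f[:2]@uy,"w",o["gripper_width"]); return o,R
E
python3 - <<'E'
from h import *
o,R=info(); print(R)
g=np.r_[.4437*ux+.400*uy,.15]; print("goal",g,"delta tool cm",R.T@(g-o["tcp_pos"])*100)
# twist about tool y to bring tool z to +-ux
b=np.r_[ux,0]; v=R.T@b; print("twist",np.arctan2(v[0],v[2]), np.arctan2(-v[0],-v[2]))
s=snapshot("top"); print("dish",cast(s,(190,173),.015), "by",cast(s,(190,173),.015)[0,:2]@np.c_[ux,uy])
E
```

```text
t 0.2 tcp [0.1542 0.6311 0.2306] bx,by 0.036650699828386576 0.6486353679559009 F [ 0.3415 -0.7571  0.1581] Fb 0.4737191093968648 -0.6822032733128772 w 0.998078279542255
[[ 0.9714 -0.0005  0.2375]
 [-0.2375 -0.0011  0.9714]
 [-0.0002 -1.     -0.0012]]
goal [0.5092 0.3124 0.15  ] delta tool cm [ 42.0465   8.0792 -22.5143]
twist 1.5142609942240497 -1.6273316593657436
dish [[0.5635 0.4087 0.015 ]] by [0.4796 0.5045]
```

Emit:
play_rows(
  increments=[
    [[3.5, 0.5, -1.88, 0], [3.5, 0.5, -1.88, 0], [3.5, 0.5, -1.88, 0], [3.5, 0.5, -1.88, 0], [3.5, 0.5, -1.88, 0], [3.5, 0.5, -1.88, 0], [3.5, 0.5, -1.88, 0], [3.5, 0.5, -1.88, 0], [3.5, 0.5, -1.88, 0], [3.5, 0.5, -1.88, 0], [3.5, 0.5, -1.88, 0], [3.5, 0.5, -1.88, 0]],
  ],
  fingers=0.6,
)

```text
time_s: 1.45
tcp_pos: [0.5098, 0.3112, 0.1711]
tool_rot: [0.702, -0.702, 0.085, -0.085]
contact_force: [-0.1, 0.6, 0.2]
gripper_width: 0.599
```

Emit:
play_rows(
  increments=[
    [[0, 0, 0, 0.14], [0, 0, 0, 0.14], [0, 0, 0, 0.14], [0, 0, 0, 0.14], [0, 0, 0, 0.14], [0, 0, 0, 0.14], [0, 0, 0, 0.14], [0, 0, 0, 0.14], [0, 0, 0, 0.14], [0, 0, 0, 0.14], [0, 0, 0, 0.114], [0, 0, 0, 0]],
  ],
)

```text
time_s: 2.65
tcp_pos: [0.5087, 0.3125, 0.1712]
tool_rot: [0.452, -0.452, 0.544, -0.544]
contact_force: [0.7, 0.4, -0.6]
gripper_width: 0.603
```

```bash
python3 - <<'E'
from h import *
o,R=info(); print(R); g=np.r_[.4437*ux+.400*uy,.06]; print("delta cm",R.T@(g-o["tcp_pos"])*100)
v=R.T@np.r_[ux,0]; print("twist",np.arctan2(v[0],v[2]),"q",o["q"])
s=snapshot("scene"); cv2.imwrite("pics/a.png",cv2.resize(s["image"][60:340,130:500],(740,560)))
E
```

```text
t 2.65 tcp [0.5087 0.3125 0.1712] bx,by 0.44323009946377206 0.3999419393887342 F [ 0.74    0.362  -0.6007] Fb 0.6616445729473068 0.49074422631436543 w 0.6030234358035544
[[-0.1817 -0.0002  0.9833]
 [-0.9833 -0.0001 -0.1817]
 [ 0.0001 -1.     -0.0002]]
delta cm [-0.0071 11.1184  0.0491]
twist 0.0005079754741888746 q [0.3611 0.1834 1.7445 0.     1.2139 0.5438]
```

View pics/a.png

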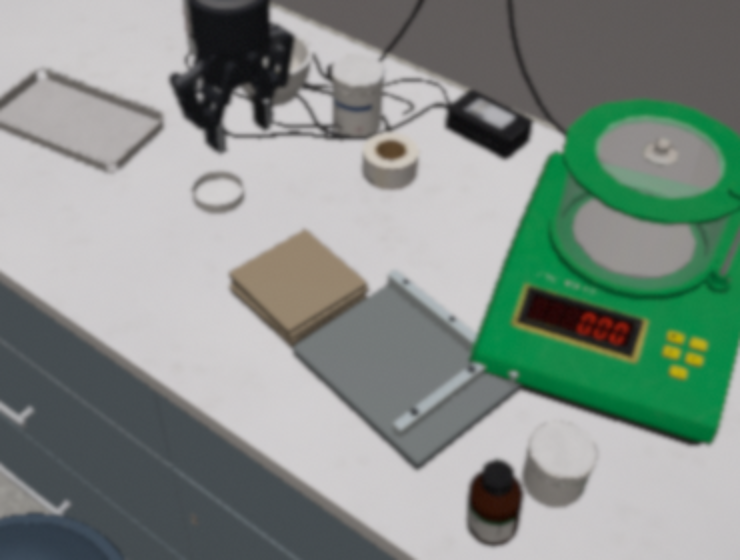

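Emit:
play_rows(
  increments=[
    [[0, 3, 0, 0], [0, 3, 0, 0], [0, 3, 0, 0], [0, 3, 0, 0], [0, 2.5, 0, 0], [0, 1, 0, 0], [0, 0.5, 0, 0], [0, 0.3, 0, 0], [0, 0, 0, 0]],
  ],
)

```text
time_s: 3.6
tcp_pos: [0.5095, 0.3128, 0.0092]
tool_rot: [-0.453, 0.452, -0.543, 0.544]
contact_force: [1.3, -0.3, -0.5]
gripper_width: 0.602
```

Emit:
play_rows(
  increments=[
    [[0, 0.2, 0, 0], [0, 0.2, 0, 0], [0, 0, 0, 0]],
  ],
)

```text
time_s: 3.9
tcp_pos: [0.5088, 0.3125, 0.0045]
tool_rot: [-0.452, 0.452, -0.544, 0.544]
contact_force: [-0.4, 0.0, 0.4]
gripper_width: 0.596
```

Emit:
play_rows(
  increments=[
    [[0, 0.15, 0, 0], [0, 0, 0, 0]],
  ],
)

```text
time_s: 4.1
tcp_pos: [0.5087, 0.3125, 0.0027]
tool_rot: [0.452, -0.452, 0.544, -0.544]
contact_force: [0.5, 0.3, 0.4]
gripper_width: 0.605
```

Emit:
play_rows(
  increments=[
    [[0, 0.2, 0, 0], [0, 0.1, 0, 0], [0, 0, 0, 0]],
  ],
)

```text
time_s: 4.4
tcp_pos: [0.5086, 0.3124, -0.0005]
tool_rot: [0.452, -0.452, 0.544, -0.544]
contact_force: [0.5, 0.2, -0.3]
gripper_width: 0.599
```

Emit:
play_rows(
  increments=[
    [[0, 0.1, 0, 0], [0, 0, 0, 0]],
  ],
)

```text
time_s: 4.6
tcp_pos: [0.5087, 0.3125, -0.0013]
tool_rot: [0.452, -0.452, 0.544, -0.544]
contact_force: [-0.2, 0.1, 0.8]
gripper_width: 0.607
```

Emit:
play_rows(
  increments=[
    [[0, 0.1, 0, 0], [0, 0, 0, 0]],
  ],
)

```text
time_s: 4.8
tcp_pos: [0.5087, 0.3124, -0.0024]
tool_rot: [0.452, -0.452, 0.544, -0.544]
contact_force: [0.1, 0.3, -1.1]
gripper_width: 0.601
```

Emit:
play_rows(
  increments=[
    [[0, 0.1, 0, 0], [0, 0, 0, 0]],
  ],
)

```text
time_s: 5.0
tcp_pos: [0.5088, 0.3125, -0.0032]
tool_rot: [-0.452, 0.452, -0.544, 0.544]
contact_force: [-0.3, 0.3, 0.0]
gripper_width: 0.602
```

Emit:
play_rows(
  increments=[
    [[0, 0.1, 0, 0], [0, 0, 0, 0]],
  ],
)

```text
time_s: 5.2
tcp_pos: [0.5089, 0.3126, -0.0032]
tool_rot: [0.452, -0.452, 0.544, -0.544]
contact_force: [-3.4, -2.1, 7.3]
gripper_width: 0.602
```

Emit:
play_rows(
  increments=[
    [[0, 0.1, 0, 0], [0, 0, 0, 0]],
  ],
)

```text
time_s: 5.4
tcp_pos: [0.509, 0.3126, -0.0033]
tool_rot: [0.452, -0.453, 0.544, -0.544]
contact_force: [-5.8, -2.9, 15.5]
gripper_width: 0.595
```

Emit:
play_rows(
  increments=[
    [[0, 0.1, 0, 0], [0, 0, 0, 0]],
  ],
)

```text
time_s: 5.6
tcp_pos: [0.509, 0.3126, -0.0033]
tool_rot: [0.452, -0.453, 0.544, -0.543]
contact_force: [-10.6, -5.0, 21.8]
gripper_width: 0.596
```

Emit:
play_rows(
  increments=[
    [[0, -1.5, 0, 0], [0, -1.38, 0, 0], [0, 0, 0, 0]],
  ],
)

```text
time_s: 5.9
tcp_pos: [0.5107, 0.3133, 0.0252]
tool_rot: [-0.454, 0.451, -0.543, 0.544]
contact_force: [1.1, 0.5, 0.6]
gripper_width: 0.601
```

Emit:
play_rows(
  increments=[
    [[0.6, 0, 0, 0], [0.6, 0, 0, 0], [0.3, 0, 0, 0], [0.2, 0, 0, 0], [0.2, 0, 0, 0], [0.2, 0, 0, 0], [0.2, 0, 0, 0], [0.2, 0, 0, 0], [0.2, 0, 0, 0], [0.3, 0, 0, 0], [0.4, 0, 0, 0], [0.4, 0, 0, 0]],
  ],
)

```text
time_s: 7.1
tcp_pos: [0.5019, 0.2749, 0.0226]
tool_rot: [-0.452, 0.452, -0.544, 0.544]
contact_force: [-0.1, 0.1, -0.6]
gripper_width: 0.603
```

```bash
python3 - <<'E'
from h import *
o,R=info()
s=snapshot("scene"); cv2.imwrite("pics/b.png",cv2.resize(s["image"][130:290,220:420],(800,640),interpolation=cv2.INTER_CUBIC)[:600])
E
```

```text
t 7.1 tcp [0.5019 0.2749 0.0226] bx,by 0.44337413053268304 0.361717344219538 F [-0.1139  0.0964 -0.6113] Fb -0.12953874884351585 0.07403889453529089 w 0.6025929122796815
```

View pics/b.png

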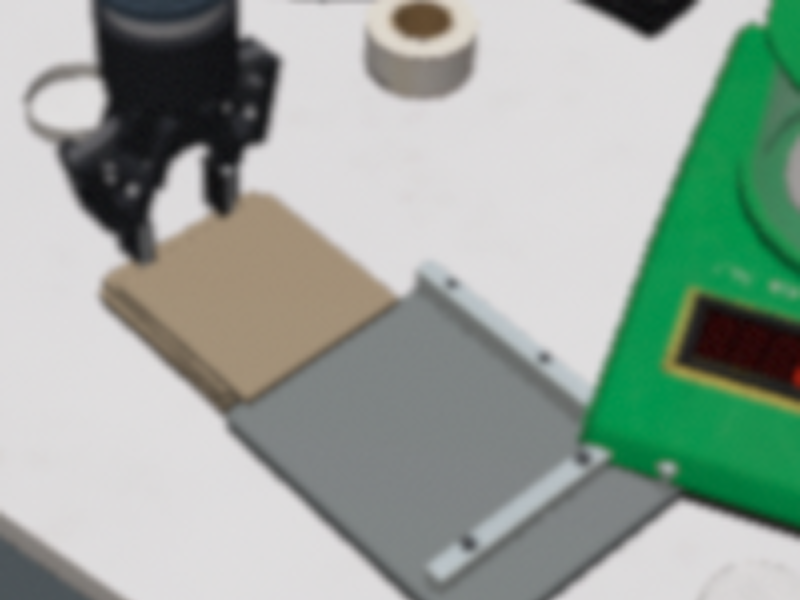

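Both fingers are on the tile's rear edge at about (140,255) and (222,212). The tile is sliding squarely and its front edge is at the board. I'll continue the slide.

Emit:
play_rows(
  increments=[
    [[0.4, 0, 0, 0], [0.4, 0, 0, 0], [0.4, 0, 0, 0], [0.4, 0, 0, 0], [0.4, 0, 0, 0], [0.4, 0, 0, 0], [0.4, 0, 0, 0], [0.4, 0, 0, 0], [0.4, 0, 0, 0], [0.4, 0, 0, 0], [0.4, 0, 0, 0], [0.4, 0, 0, 0]],
  ],
)

```text
time_s: 8.35
tcp_pos: [0.4932, 0.2277, 0.0227]
tool_rot: [-0.452, 0.452, -0.544, 0.544]
contact_force: [0.8, 2.4, 1.6]
gripper_width: 0.597
```

Emit:
play_rows(
  increments=[
    [[0.4, 0, 0, 0], [0.4, 0, 0, 0], [0.4, 0, 0, 0], [0.4, 0, 0, 0], [0.4, 0, 0, 0], [0.4, 0, 0, 0], [0.4, 0, 0, 0], [0.4, 0, 0, 0], [0.4, 0, 0, 0], [0.4, 0, 0, 0], [0.4, 0, 0, 0], [0.4, 0, 0, 0]],
  ],
)

```text
time_s: 9.55
tcp_pos: [0.4843, 0.1804, 0.0225]
tool_rot: [0.452, -0.452, 0.544, -0.544]
contact_force: [0.4, 1.4, -0.8]
gripper_width: 0.603
```

Emit:
play_rows(
  increments=[
    [[0.4, 0, 0, 0], [0.4, 0, 0, 0], [0.4, 0, 0, 0], [0.4, 0, 0, 0], [0.3, 0, 0, 0], [0.2, 0, 0, 0], [0.1, 0, 0, 0], [0, 0, 0, 0]],
  ],
)

```text
time_s: 10.35
tcp_pos: [0.4804, 0.1589, 0.0226]
tool_rot: [-0.452, 0.452, -0.544, 0.544]
contact_force: [-0.0, 0.3, -0.3]
gripper_width: 0.597
```

```bash
python3 - <<'E'
from h import *
o,R=info()
a=snapshot("scene")["image"][150:300,220:420]; 
cv2.imwrite("pics/c.png",cv2.resize(a,(800,600),interpolation=cv2.INTER_CUBIC))
E
```

```text
t 10.35 tcp [0.4804 0.1589 0.0226] bx,by 0.443363618578372 0.24381946198926063 F [-0.0179  0.3246 -0.2681] Fb -0.07674358523720343 0.3158727448760899 w 0.5973407171087918
```

View pics/c.png

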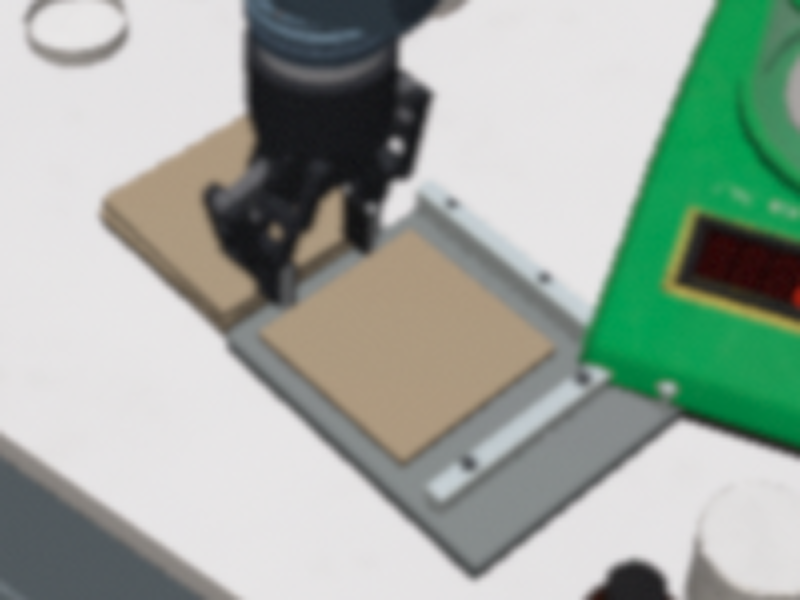

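The tile lies flat on the board with gaps of about 15 mm to rail and fence, and the stack has stayed put. Now I go round to the -x edge with the tool turned by 90°.

Emit:
play_rows(
  increments=[
    [[-0.3, 0, 0, 0], [0, -2, 0, 0], [0, -4, 0, 0], [2.3, 0, -2.9, 0], [2.3, 0, -2.9, 0], [2.6, 0, -2.8, 0], [0, 0, 0, 0]],
  ],
)

```text
time_s: 11.1
tcp_pos: [0.3788, 0.1062, 0.0809]
tool_rot: [0.451, -0.453, 0.545, -0.543]
contact_force: [0.3, 0.0, -0.4]
gripper_width: 0.606
```

Emit:
play_rows(
  increments=[
    [[0, 0, 0, -0.14], [0, 0, 0, -0.14], [0, 0, 0, -0.14], [0, 0, 0, -0.14], [0, 0, 0, -0.14], [0, 0, 0, -0.14], [0, 0, 0, -0.14], [0, 0, 0, -0.14], [0, 0, 0, -0.14], [0, 0, 0, -0.14], [0, 0, 0, -0.141], [0, 0, 0, -0.03]],
  ],
)

```text
time_s: 12.3
tcp_pos: [0.384, 0.1072, 0.0829]
tool_rot: [0.704, -0.704, 0.064, -0.064]
contact_force: [-1.0, -0.3, -0.5]
gripper_width: 0.599
```

```bash
python3 - <<'E'
from h import *
o,R=info(); print(R); v=R.T@np.r_[ux,0]; print("twist so x->ux",np.arctan2(-v[2],v[0]))
s=snapshot("scene"); pickle=0
m=cv2.inRange(cv2.cvtColor(s["image"],cv2.COLOR_BGR2HSV),(10,45,60),(28,160,255))
cs=[c for c in cv2.findContours(m,0,2)[0] if cv2.contourArea(c)>300]
for c in cs: print(cv2.contourArea(c), cv2.approxPolyDP(c,4,True)[:,0].tolist())
cv2.imwrite("pics/d.png",cv2.resize(s["image"][150:300,220:420],(800,600),interpolation=cv2.INTER_CUBIC))
E
```

```text
t 12.3 tcp [0.384  0.1072 0.0829] bx,by 0.3580480223703255 0.17535400262685558 F [-0.9986 -0.2548 -0.4868] Fb -0.9354914923896714 -0.4325347102728948 w 0.5986776711069577
[[ 0.9836  0.0008  0.1802]
 [-0.1802 -0.      0.9836]
 [ 0.0008 -1.      0.0001]]
twist so x->ux 0.0020448656074614872
1500.5 [[323, 208], [310, 215], [321, 225], [303, 249], [320, 265], [357, 238]]
446.0 [[260, 191], [246, 204], [274, 229]]
1137.5 [[69, 8], [79, 8], [79, 15], [90, 9], [114, 16], [92, 17], [92, 22], [81, 24], [109, 40], [144, 27], [143, 22], [122, 24], [125, 16], [139, 17], [126, 8], [127, 13], [120, 15], [89, 0]]
```

View pics/d.png

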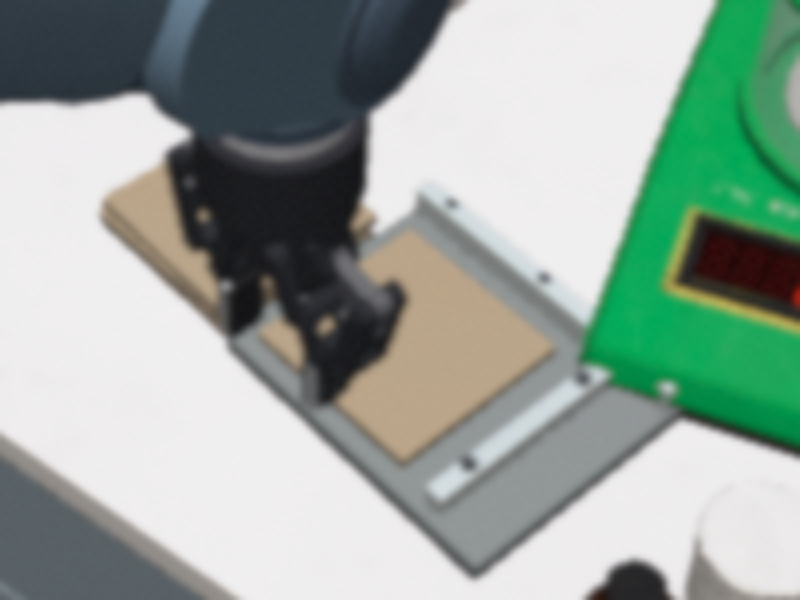

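Emit:
play_rows(
  increments=[
    [[0, 3, 0, 0], [0, 2.5, 0, 0], [0, 0.55, 0, 0], [0.5, 0, 0, 0], [0.5, 0, 0, 0], [0.2, 0, 0, 0], [0.2, 0, 0, 0], [0.2, 0, 0, 0], [0.2, 0, 0, 0], [0.2, 0, 0, 0], [0.2, 0, 0, 0], [0, 0, 0, 0]],
  ],
)

```text
time_s: 13.55
tcp_pos: [0.4051, 0.1029, 0.0221]
tool_rot: [-0.704, 0.704, -0.065, 0.065]
contact_force: [0.1, 0.0, 0.0]
gripper_width: 0.601
```

Emit:
play_rows(
  increments=[
    [[0.2, 0, 0, 0], [0.2, 0, 0, 0], [0.2, 0, 0, 0], [0, 0, 0, 0]],
  ],
)

```text
time_s: 13.95
tcp_pos: [0.4111, 0.1018, 0.0221]
tool_rot: [-0.704, 0.704, -0.064, 0.065]
contact_force: [-0.1, 0.7, -0.2]
gripper_width: 0.599
```

Emit:
play_rows(
  increments=[
    [[0.15, 0, 0, 0], [0.1, 0, 0, 0], [0, 0, 0, 0]],
  ],
)

```text
time_s: 14.25
tcp_pos: [0.4135, 0.1013, 0.0221]
tool_rot: [-0.704, 0.704, -0.064, 0.065]
contact_force: [-0.2, 0.0, -0.1]
gripper_width: 0.599
```

```bash
python3 -c "
from h import *
info()"
```

```text
t 14.25 tcp [0.4135 0.1013 0.0221] bx,by 0.38808314907104946 0.1749746581780593 F [-0.2122  0.0315 -0.1245] Fb -0.21434200453134328 -0.007738368974220321 w 0.5987293455904648
```

Emit:
play_rows(
  increments=[
    [[0.1, 0, 0, 0], [0.1, 0, 0, 0], [0.1, 0, 0, 0]],
  ],
)

```text
time_s: 14.55
tcp_pos: [0.4163, 0.1008, 0.0221]
tool_rot: [-0.704, 0.704, -0.065, 0.065]
contact_force: [-1.7, -0.4, -0.0]
gripper_width: 0.596
```

Emit:
play_rows(
  increments=[
    [[0.1, 0, 0, 0], [0.1, 0, 0, 0]],
  ],
)

```text
time_s: 14.75
tcp_pos: [0.4181, 0.1005, 0.0221]
tool_rot: [0.704, -0.704, 0.065, -0.064]
contact_force: [-3.1, 1.3, 1.4]
gripper_width: 0.601
```

Emit:
play_rows(
  increments=[
    [[0.1, 0, 0, 0], [0.1, 0, 0, 0]],
  ],
)

```text
time_s: 14.95
tcp_pos: [0.4183, 0.1004, 0.0217]
tool_rot: [0.704, -0.704, 0.066, -0.063]
contact_force: [-9.4, 2.1, 8.0]
gripper_width: 0.601
```

Emit:
play_rows(
  increments=[
    [[0.1, 0, 0, 0], [0, 0, 0, 0]],
  ],
)

```text
time_s: 15.15
tcp_pos: [0.4183, 0.1004, 0.0213]
tool_rot: [0.704, -0.704, 0.067, -0.062]
contact_force: [-10.5, 2.3, 7.5]
gripper_width: 0.599
```

Emit:
play_rows(
  increments=[
    [[-0.3, 0, 0, 0], [-0.5, 0, 0, 0], [0, -2, 0, 0], [0, -4, 0, 0], [0, 0, 0, 0]],
  ],
)

```text
time_s: 15.65
tcp_pos: [0.4177, 0.1013, 0.0871]
tool_rot: [0.704, -0.704, 0.06, -0.069]
contact_force: [0.6, -0.1, 0.8]
gripper_width: 0.601
```

Emit:
play_rows(
  increments=[
    [[0, 0, 0, 0.143], [0, 0, 0, 0.143], [0, 0, 0, 0.143], [0, 0, 0, 0.143], [0, 0, 0, 0.143], [0, 0, 0, 0.143], [0, 0, 0, 0.143], [0, 0, 0, 0.143], [0, 0, 0, 0.143], [0, 0, 0, 0.143], [0, 0, 0, 0.143], [0, 0, 0, 0]],
  ],
)

```text
time_s: 16.85
tcp_pos: [0.4134, 0.1013, 0.0819]
tool_rot: [-0.452, 0.452, -0.544, 0.544]
contact_force: [0.6, 0.1, -0.3]
gripper_width: 0.601
```

```bash
python3 - <<'E'
from h import *
o,R=info(); v=R.T@np.r_[ux,0]; print("twist",np.arctan2(v[0],v[2]))
g=np.r_[.457*ux+.258*uy,.0829]; print("delta",R.T@(g-o["tcp_pos"])*100)
s=snapshot("scene"); cv2.imwrite("pics/e.png",cv2.resize(s["image"][150:300,220:420],(800,600),interpolation=cv2.INTER_CUBIC))
E
```

```text
t 16.85 tcp [0.4134 0.1013 0.0819] bx,by 0.3879720592696201 0.17494061757436224 F [ 0.569   0.065  -0.2654] Fb 0.5476563537777719 0.16759525607493542 w 0.6012979817989712
twist -0.001531548601696007
delta [-8.3165 -0.0992  6.8901]
```

View pics/e.png

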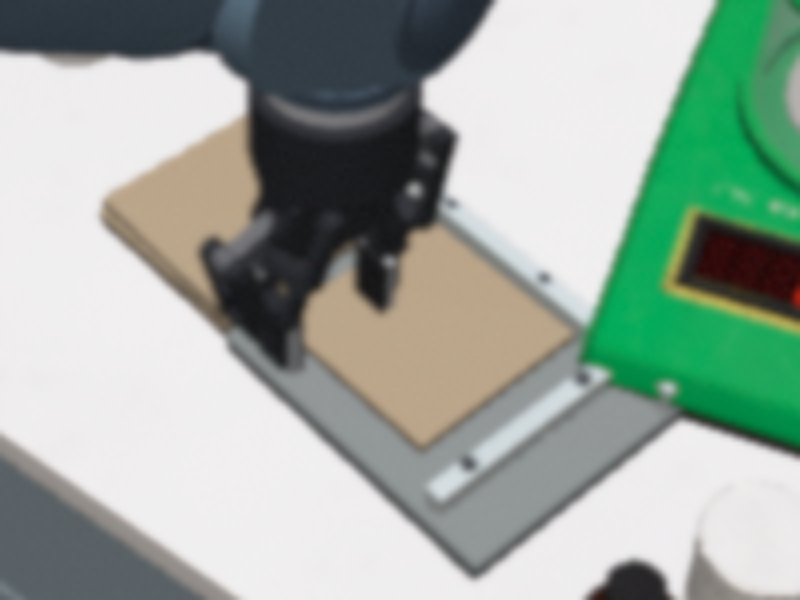

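The tile edge now runs flush along the rail, and its corner at (575,335) is about 12 mm from the fence. Next is the light push to the fence.

Emit:
play_rows(
  increments=[
    [[-2.8, 0, 2.3, 0], [-2.8, 0, 2.3, 0], [-2.7, 0, 2.3, 0], [0, 0, 0, 0], [0, 3, 0, 0], [0, 2.4, 0, 0], [0, 0.5, 0, 0], [0, 0, 0, 0]],
  ],
)

```text
time_s: 17.7
tcp_pos: [0.4953, 0.1699, 0.0225]
tool_rot: [0.451, -0.453, 0.544, -0.543]
contact_force: [-0.2, 0.1, 0.7]
gripper_width: 0.601
```

```bash
python3 -c "
from h import *
info()"
```

```text
t 17.7 tcp [0.4953 0.1699 0.0225] bx,by 0.4560127142466269 0.2573045702979422 F [-0.2204  0.0598  0.6636] Fb -0.2276446925435583 0.018641896683660626 w 0.6014202068947642
```

Emit:
play_rows(
  increments=[
    [[0.5, 0, 0, 0], [0.5, 0, 0, 0], [0.2, 0, 0, 0], [0.2, 0, 0, 0], [0.2, 0, 0, 0], [0.2, 0, 0, 0], [0.2, 0, 0, 0]],
  ],
)

```text
time_s: 18.4
tcp_pos: [0.493, 0.1507, 0.0234]
tool_rot: [-0.452, 0.451, -0.544, 0.544]
contact_force: [0.2, 1.9, 2.0]
gripper_width: 0.598
```

Emit:
play_rows(
  increments=[
    [[0.1, 0, 0, 0], [0.1, 0, 0, 0]],
  ],
)

```text
time_s: 18.6
tcp_pos: [0.4925, 0.1487, 0.0233]
tool_rot: [-0.452, 0.451, -0.544, 0.544]
contact_force: [0.1, 2.5, 2.1]
gripper_width: 0.599
```

Emit:
play_rows(
  increments=[
    [[0.1, 0, 0, 0], [0.1, 0, 0, 0]],
  ],
)

```text
time_s: 18.8
tcp_pos: [0.492, 0.1467, 0.0231]
tool_rot: [-0.452, 0.452, -0.544, 0.544]
contact_force: [0.3, 1.5, 1.5]
gripper_width: 0.603
```

Emit:
play_rows(
  increments=[
    [[0.1, 0, 0, 0], [0.1, 0, 0, 0]],
  ],
)

```text
time_s: 19.0
tcp_pos: [0.4916, 0.1446, 0.0231]
tool_rot: [0.452, -0.452, 0.544, -0.544]
contact_force: [0.1, 3.1, 2.1]
gripper_width: 0.6
```

Emit:
play_rows(
  increments=[
    [[0.1, 0, 0, 0], [0.1, 0, 0, 0]],
  ],
)

```text
time_s: 19.2
tcp_pos: [0.4911, 0.1427, 0.0231]
tool_rot: [0.452, -0.452, 0.544, -0.544]
contact_force: [0.5, 1.0, 1.3]
gripper_width: 0.599
```

Emit:
play_rows(
  increments=[
    [[0.1, 0, 0, 0], [0.05, 0, 0, 0]],
  ],
)

```text
time_s: 19.4
tcp_pos: [0.4909, 0.1412, 0.0231]
tool_rot: [0.452, -0.452, 0.544, -0.544]
contact_force: [0.1, 1.7, 1.9]
gripper_width: 0.597
```

Emit:
play_rows(
  increments=[
    [[0.1, 0, 0, 0]],
  ],
)

```text
time_s: 19.5
tcp_pos: [0.4907, 0.1402, 0.0231]
tool_rot: [0.452, -0.452, 0.544, -0.544]
contact_force: [-0.6, 2.1, 1.5]
gripper_width: 0.6
```

Emit:
play_rows(
  increments=[
    [[0.1, 0, 0, 0]],
  ],
)

```text
time_s: 19.6
tcp_pos: [0.4905, 0.1392, 0.0231]
tool_rot: [0.452, -0.452, 0.544, -0.544]
contact_force: [-0.9, 2.9, 1.8]
gripper_width: 0.599
```

```bash
python3 - <<'E'
from h import *
info()
s=snapshot("scene"); cv2.imwrite("pics/f.png",cv2.resize(s["image"][190:290,270:420],(800,533),interpolation=cv2.INTER_CUBIC))
E
```

```text
t 19.6 tcp [0.4905 0.1392 0.0231] bx,by 0.4569182231816513 0.22629723152673806 F [-0.866   2.8981  1.8271] Fb -1.3795950006090014 2.69176797659989 w 0.5988069582241133
```

View pics/f.png

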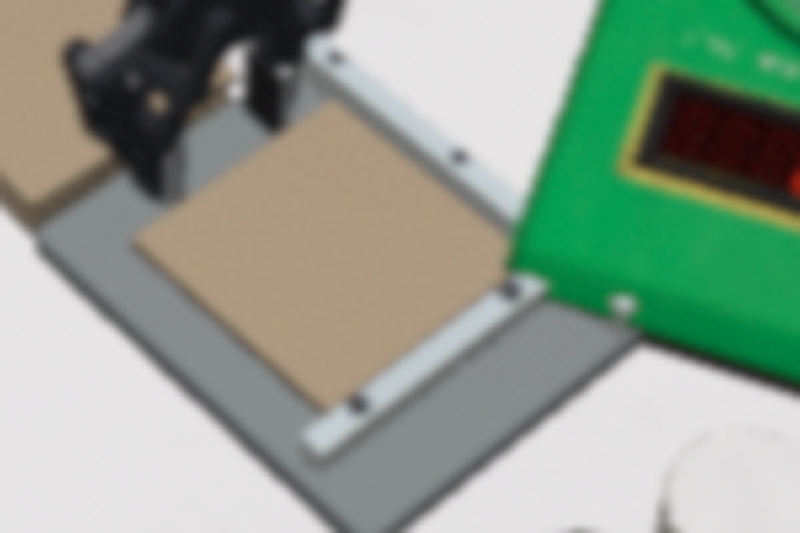

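Fence has not moved, and the tile is within a few mm of it. I'll continue in small steps, watching force.

Emit:
play_rows(
  increments=[
    [[0.1, 0, 0, 0]],
  ],
)

```text
time_s: 19.75
tcp_pos: [0.4903, 0.1383, 0.023]
tool_rot: [0.452, -0.452, 0.544, -0.544]
contact_force: [1.1, 2.3, 1.4]
gripper_width: 0.596
```

Emit:
play_rows(
  increments=[
    [[0.1, 0, 0, 0]],
  ],
)

```text
time_s: 19.85
tcp_pos: [0.4901, 0.1373, 0.0231]
tool_rot: [0.452, -0.452, 0.544, -0.544]
contact_force: [0.4, 2.6, 1.6]
gripper_width: 0.601
```

Emit:
play_rows(
  increments=[
    [[0.05, 0, 0, 0]],
  ],
)

```text
time_s: 19.95
tcp_pos: [0.49, 0.1367, 0.023]
tool_rot: [0.452, -0.452, 0.544, -0.544]
contact_force: [0.2, 2.0, 0.8]
gripper_width: 0.598
```

Emit:
play_rows(
  increments=[
    [[0.05, 0, 0, 0]],
  ],
)

```text
time_s: 20.05
tcp_pos: [0.4899, 0.1363, 0.023]
tool_rot: [0.452, -0.452, 0.544, -0.544]
contact_force: [0.5, 1.7, 0.9]
gripper_width: 0.598
```

Emit:
play_rows(
  increments=[
    [[0.05, 0, 0, 0], [0.05, 0, 0, 0]],
  ],
)

```text
time_s: 20.25
tcp_pos: [0.4899, 0.1355, 0.0231]
tool_rot: [0.452, -0.451, 0.544, -0.544]
contact_force: [1.0, 3.5, 0.6]
gripper_width: 0.6
```

Emit:
play_rows(
  increments=[
    [[0.05, 0, 0, 0], [0.03, 0, 0, 0]],
  ],
)

```text
time_s: 20.45
tcp_pos: [0.4902, 0.1351, 0.0232]
tool_rot: [-0.452, 0.451, -0.544, 0.544]
contact_force: [2.6, 5.6, -1.6]
gripper_width: 0.602
```

Emit:
play_rows(
  increments=[
    [[0.05, 0, 0, 0]],
  ],
)

```text
time_s: 20.55
tcp_pos: [0.4903, 0.1349, 0.0233]
tool_rot: [0.452, -0.45, 0.544, -0.544]
contact_force: [2.7, 7.9, -0.8]
gripper_width: 0.6
```

Emit:
play_rows(
  increments=[
    [[0.03, 0, 0, 0]],
  ],
)

```text
time_s: 20.65
tcp_pos: [0.4904, 0.1348, 0.0234]
tool_rot: [0.453, -0.45, 0.544, -0.544]
contact_force: [3.7, 9.1, -1.4]
gripper_width: 0.601
```

Contact with the fence was felt at about 9 N, under the 14 N slip, so I back off and re-seat against the rail.

Emit:
play_rows(
  increments=[
    [[-0.1, 0, 0, 0], [-0.2, 0, 0, 0], [-0.8, 0, 0, 0], [0, -2, 0, 0], [0, -4, 0, 0], [2.7, 0, -3, 0], [2.7, 0, -3, 0], [2.0, 0, -3, 0], [0, 0, 0, 0]],
  ],
)

```text
time_s: 21.55
tcp_pos: [0.3847, 0.0879, 0.0812]
tool_rot: [0.45, -0.453, 0.545, -0.543]
contact_force: [-0.2, 0.5, -0.5]
gripper_width: 0.603
```

Emit:
play_rows(
  increments=[
    [[0, 0, 0, -0.143], [0, 0, 0, -0.143], [0, 0, 0, -0.143], [0, 0, 0, -0.143], [0, 0, 0, -0.143], [0, 0, 0, -0.143], [0, 0, 0, -0.143], [0, 0, 0, -0.143], [0, 0, 0, -0.143], [0, 0, 0, -0.143], [0, 0, 0, -0.143], [0, 0, 0, 0]],
  ],
)

```text
time_s: 22.75
tcp_pos: [0.3899, 0.0886, 0.0832]
tool_rot: [-0.704, 0.704, -0.065, 0.064]
contact_force: [-0.1, 0.1, 0.2]
gripper_width: 0.599
```

```bash
python3 - <<'E'
from h import *
o,R=info(); v=R.T@np.r_[ux,0]; print("twist so x->ux",np.arctan2(-v[2],v[0]))
g=np.r_[.375*ux+.157*uy,.0225]; print("delta",R.T@(g-o["tcp_pos"])*100)
a=snapshot("top")["image"][160:260,220:370]
cv2.imwrite("pics/g.png",cv2.convertScaleAbs(cv2.resize(a,(800,533),interpolation=cv2.INTER_CUBIC),alpha=1.4))
E
```

```text
t 22.75 tcp [0.3899 0.0886 0.0832] bx,by 0.3671923883056454 0.15816145489877523 F [-0.1456  0.0914  0.1971] Fb -0.15979930466114306 0.06330245715382131 w 0.5993721353368534
twist so x->ux 0.0006569075667822436
delta [ 0.7812  6.0657 -0.1142]
```

View pics/g.png

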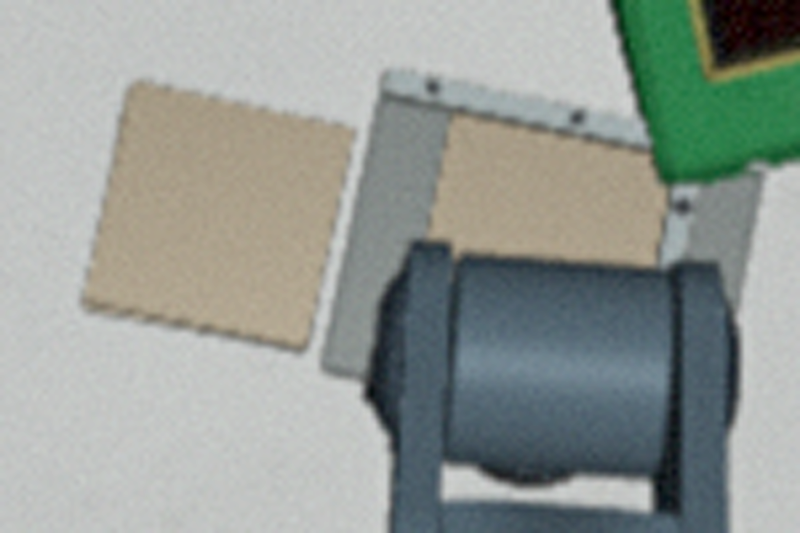

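The tile is flush with rail and fence in the top view, and the stack is in place. A final gentle re-seat along the rail follows.

Emit:
play_rows(
  increments=[
    [[0, 3, 0, 0], [0, 2.5, 0, 0], [0, 0.55, 0, 0], [0.5, 0, 0, 0], [0.5, 0, 0, 0], [0.5, 0, 0, 0], [0.3, 0, 0, 0], [0.2, 0, 0, 0], [0.1, 0, 0, 0], [0.1, 0, 0, 0], [0.1, 0, 0, 0]],
  ],
)

```text
time_s: 23.9
tcp_pos: [0.412, 0.0843, 0.0225]
tool_rot: [-0.704, 0.704, -0.065, 0.064]
contact_force: [0.1, 1.0, 0.5]
gripper_width: 0.599
```

Emit:
play_rows(
  increments=[
    [[0.1, 0, 0, 0], [0.05, 0, 0, 0]],
  ],
)

```text
time_s: 24.1
tcp_pos: [0.4136, 0.084, 0.0226]
tool_rot: [-0.704, 0.704, -0.065, 0.065]
contact_force: [0.0, 0.1, -0.9]
gripper_width: 0.599
```

Emit:
play_rows(
  increments=[
    [[0.05, 0, 0, 0], [0.05, 0, 0, 0]],
  ],
)

```text
time_s: 24.3
tcp_pos: [0.4145, 0.0838, 0.0226]
tool_rot: [-0.704, 0.704, -0.065, 0.065]
contact_force: [1.1, -0.4, -0.2]
gripper_width: 0.599
```

Emit:
play_rows(
  increments=[
    [[0.05, 0, 0, 0]],
  ],
)

```text
time_s: 24.4
tcp_pos: [0.4147, 0.0838, 0.0225]
tool_rot: [0.704, -0.704, 0.065, -0.064]
contact_force: [-1.2, -0.6, 0.9]
gripper_width: 0.601
```

```bash
python3 -c "
from h import *
info()"
```

```text
t 24.4 tcp [0.4147 0.0838 0.0225] bx,by 0.3925305567162111 0.15793589793203894 F [-1.2393 -0.6122  0.8698] Fb -1.1069389332607569 -0.8277907390095018 w 0.6014176341744911
```

Emit:
play_rows(
  increments=[
    [[0.05, 0, 0, 0], [0.03, 0, 0, 0]],
  ],
)

```text
time_s: 24.6
tcp_pos: [0.4151, 0.0837, 0.0224]
tool_rot: [0.704, -0.704, 0.065, -0.064]
contact_force: [-3.9, 0.6, 2.8]
gripper_width: 0.606
```

Emit:
play_rows(
  increments=[
    [[0.03, 0, 0, 0], [0.02, 0, 0, 0]],
  ],
)

```text
time_s: 24.8
tcp_pos: [0.4152, 0.0837, 0.0222]
tool_rot: [0.704, -0.704, 0.066, -0.064]
contact_force: [-5.8, 1.2, 3.4]
gripper_width: 0.601
```

```bash
python3 -c "
from h import *
info()"
```

```text
t 24.8 tcp [0.4152 0.0837 0.0222] bx,by 0.3929649109762219 0.15792310876097143 F [-5.7872  1.1755  3.4434] Fb -5.90450326719399 0.10116829172324437 w 0.6009680076752656
```

Emit:
play_rows(
  increments=[
    [[-0.1, 0, 0, 0], [-0.4, 0, 0, 0], [-0.5, 0, 0, 0], [0, -2, 0, 0], [0, -4, 0, 0], [0, 0, 0, 0]],
  ],
)

```text
time_s: 25.4
tcp_pos: [0.4105, 0.0851, 0.0874]
tool_rot: [0.704, -0.704, 0.06, -0.068]
contact_force: [0.2, 0.6, -0.0]
gripper_width: 0.598
```

Emit:
play_rows(
  increments=[
    [[0, 0, 0, 0.143], [0, 0, 0, 0.143], [0, 0, 0, 0.143], [0, 0, 0, 0.143], [0, 0, 0, 0.143], [0, 0, 0, 0.143], [0, 0, 0, 0.143], [0, 0, 0, 0.143], [0, 0, 0, 0.143], [0, 0, 0, 0.143], [0, 0, 0, 0.143], [0, 0, 0, 0]],
  ],
)

```text
time_s: 26.6
tcp_pos: [0.4063, 0.0853, 0.0822]
tool_rot: [-0.452, 0.452, -0.544, 0.544]
contact_force: [0.1, 0.1, -0.4]
gripper_width: 0.601
```

```bash
python3 - <<'E'
from h import *
o,R=info(); v=R.T@np.r_[ux,0]; print("twist",np.arctan2(v[0],v[2]))
g=np.r_[.457*ux+.237*uy,.0226]; print("delta",R.T@(g-o["tcp_pos"])*100)
E
```

```text
t 26.6 tcp [0.4063 0.0853 0.0822] bx,by 0.3839712937348862 0.15788969832753658 F [ 0.1206  0.0784 -0.4288] Fb 0.10434197978341839 0.09903258414136873 w 0.601286182926124
twist -0.0013918463749501117
delta [-7.9214  5.9627  7.2906]
```

Emit:
play_rows(
  increments=[
    [[-2.7, 0, 2.45, 0], [-2.7, 0, 2.4, 0], [-2.5, 0, 2.45, 0], [0, 0, 0, 0], [0, 3, 0, 0], [0, 2.5, 0, 0], [0, 0.46, 0, 0], [0.5, 0, 0, 0], [0.4, 0, 0, 0], [0.2, 0, 0, 0], [0.1, 0, 0, 0]],
  ],
)

```text
time_s: 27.7
tcp_pos: [0.4914, 0.1374, 0.0242]
tool_rot: [-0.452, 0.451, -0.544, 0.545]
contact_force: [-0.2, -1.6, -0.4]
gripper_width: 0.597
```

Emit:
play_rows(
  increments=[
    [[0.1, 0, 0, 0], [0.05, 0, 0, 0]],
  ],
)

```text
time_s: 27.9
tcp_pos: [0.4905, 0.1362, 0.0234]
tool_rot: [-0.452, 0.451, -0.544, 0.544]
contact_force: [-0.2, -0.9, -0.3]
gripper_width: 0.601
```

```bash
python3 -c "
from h import *
info()"
```

```text
t 27.9 tcp [0.4905 0.1362 0.0234] bx,by 0.4575011966108888 0.2232888841725085 F [-0.1884 -0.8927 -0.2644] Fb -0.022585679113015955 -0.9121253431886502 w 0.6012027127805832
```

Emit:
play_rows(
  increments=[
    [[0.05, 0, 0, 0], [0.05, 0, 0, 0]],
  ],
)

```text
time_s: 28.1
tcp_pos: [0.4902, 0.1354, 0.0231]
tool_rot: [0.452, -0.451, 0.544, -0.544]
contact_force: [0.7, 1.8, 1.2]
gripper_width: 0.596
```

Emit:
play_rows(
  increments=[
    [[0.05, 0, 0, 0]],
  ],
)

```text
time_s: 28.2
tcp_pos: [0.4902, 0.1353, 0.0231]
tool_rot: [0.452, -0.451, 0.544, -0.544]
contact_force: [0.8, 4.4, 0.8]
gripper_width: 0.598
```

Emit:
play_rows(
  increments=[
    [[0.03, 0, 0.03, 0]],
  ],
)

```text
time_s: 28.3
tcp_pos: [0.4904, 0.135, 0.0231]
tool_rot: [0.452, -0.451, 0.544, -0.544]
contact_force: [0.8, 5.9, -0.0]
gripper_width: 0.601
```

Emit:
play_rows(
  increments=[
    [[0, 0, 0.03, 0], [-0.1, 0, 0, 0], [-0.3, 0, 0, 0], [-0.7, 0, 0, 0], [0, -2, 0, 0], [0, -4, 0, 0], [-4, -4, 0, 0], [-4, -3, 0, 0], [-4, 0, 0, 0], [-4, 0, 0, 0], [-4, 0, 0, 0], [0, 0, 0, 0]],
  ],
)

```text
time_s: 29.5
tcp_pos: [0.5286, 0.3412, 0.1484]
tool_rot: [-0.453, 0.452, -0.543, 0.543]
contact_force: [-0.1, -1.4, -0.3]
gripper_width: 0.6
```

```bash
python3 - <<'E'
from h import *
import pickle
info(); S0=pickle.load(open("s0.pkl","rb"))
t=snapshot("top"); s=snapshot("scene")
d=cv2.absdiff(s["image"],S0["scene"]["image"]).max(2)
for n,p in(("bottle",(377,310)),("jar",(410,290)),("fence",(345,262))): print(n,d[p[1]-12:p[1]+12,p[0]-8:p[0]+8].mean())
a=cv2.resize(t["image"][160:260,220:370],(600,400),interpolation=cv2.INTER_CUBIC); 
b=cv2.resize(s["image"][190:290,270:420],(600,400),interpolation=cv2.INTER_CUBIC)
im=np.vstack([cv2.convertScaleAbs(a,alpha=1.4),b]); cv2.imwrite("pics/h.png",cv2.resize(im,(450,600)))
E
```

```text
t 29.5 tcp [0.5286 0.3412 0.1484] bx,by 0.4575859966354594 0.43177503286240426 F [-0.0714 -1.3651 -0.3276] Fb 0.17857651935353144 -1.3552869564105612 w 0.6000445201672439
bottle 2.4192708333333335
jar 5.052083333333333
fence 13.770833333333334
```

View pics/h.png

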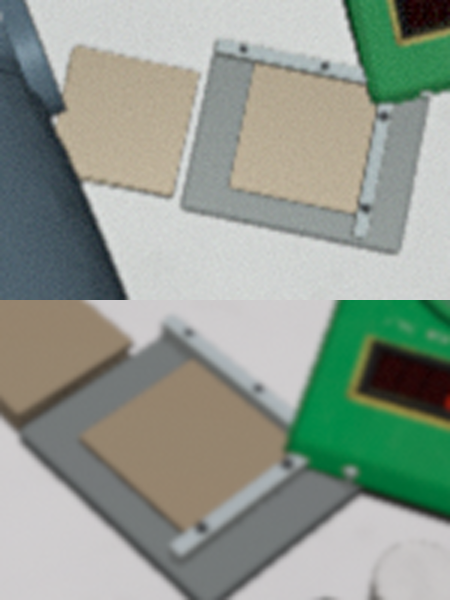

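The last views show the tile flat and flush with both rail and fence. The fence end sits at the same pixels as at the start, about (330,273) in scene and (340,239) in top. Handing in.

```bash
python3 -c "
from cell import *
print(job_done())"
```

```text
the job is handed in; nothing more can be done
None
```

I slid the top tile off the stack onto the board and squared it into the corner, and the job is handed in at about 30 s of the 69 s limit. I pushed it with the two half-open fingertips on its rear edge, then seated it against the rail, then against the fence, and repeated both seatings once.

**Seating:** On the second round the tile stopped at the same place as on the first, at about 6 N on both the rail and the fence.

**Forces:** The hardest push on the fence was about 10 N, against its 14 N slip. The first push on the fixed rail also reached about 10 N.

**Last pictures:** The tile lies flat and flush with both rail and fence. The fence end is within about a pixel (2 mm) of its starting place, and the lower stack looks unmoved.

**Bystanders:** The bottle and jar areas of the picture barely changed from the start. The dish I did not re-check at the end; the arm worked near it but met no unexpected force.

**Limits of the checks:**
- The automatic picture comparison at the fence gave a raised difference (13.8). I put this down to the tile now lying there, because the fence ends match by eye.
- The green scale hides the innermost corner in both views, so the snug fit there rests on the felt contacts and the visible edges.

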